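# Set the flip stop and seat a batten for cutting

## Robot

A 6-joint arm with a two-finger parallel gripper is mounted at the origin on the work surface. World frame = base frame: x ahead of the robot, y to its left, z up, the work surface at z = 0. Lengths are in m, angles in degrees, forces in N, time in s.
With the tool pointing down it reaches from about 0.4 to 0.825 m from the base axis. Payload 7 kg.
Tool frame: the origin (TCP) lies on the centre line of the jaws, within the pads' length; the fingertips stand 8 mm ahead of it and the grasp point (between the pads) lies 11 mm behind it; z points along the fingers, y is the line along which they close (so a half turn about z gives the same grasp; the last joint's range is limited). The gripper opens to 88 mm and grips with 3 to 60 N. Pads are 19 mm wide; open, the fingers measure 130 mm over their backs; the gripper's body (78 mm by 193 mm) begins 47 mm behind the grasp point.
Start: joints at [89.788, 20.546, 0.682, 0, -70.136, -16.507], TCP at [0.194, 0.646, 0.235] pointing down, gripper open.
Joint ranges: [-176.03, 176.03], [-82.01, 121.73], [-58.28, 71.71], [-173.87, 95.51], [-174.79, -0.11], [-173.66, 173.66]. Speed limits (degrees/s): [136.94, 136.94, 172.46, 180, 180, 180].

## Interface

Orientations are given as [roll, pitch, yaw] about the fixed x, y, z axes, in that order (R = Rz(yaw) Ry(pitch) Rx(roll)).
In Python, from plant import ctrl, vision gives the robot as it stands. The module is installed in compiled form; this text tells all that it offers.
- The arm moves only by the tool move_arm, never from a script. Its argument "moves" is one flat list of numbers, 7 for each row, row after row: the finger opening in cm, from 0 to 8.76, then the shift along the tool's x, y, z in cm, then the turn, a rotation vector about the tool's x, y, z in rad. A call has 1 to 8 rows; each row shifts and turns the commanded pose from where the row before left it, along the tool's axes as they then stand; what a row does not reach is not made up. A row lasts 1/10 s, in which the tool goes at most 50 mm and 8.59 degrees, less where a joint would pass 70% of its speed; a pose out of reach is approached as far as the arm can. A call with a gripper value outside its range is refused whole. The fingers move at their own pace and stop on an object; the grip force is fixed at half the most. Time passes only in rows, so rows that do not move let the fingers close. It gives the time, the measured TCP pose, the force, the opening and the grip force at its end, in the units of the state.
- ctrl.get_obs(): the state, without advancing time (a new reading comes with each control period).
- vision.snapshot(name): name is "side" or "top" or "wrist"; returns (picture, depth): 420x560x3 uint8, red, green, blue; 420x560 float32, m along the optical axis (not along the pixel's ray), 0 where there is no reading.
- vision.camera_model(name): a dict with "vertical_fov" (degrees; the focal length in pixels is half the picture's height over the tangent of half this angle, whatever the lens; pixels are square), "cx", "cy" (the principal point, pixels), "D" ([k1, k2, p1, p2, k3] as OpenCV has them; the pictures are not rectified), "cam_to_world" (4x4, takes a point from camera to world coordinates). Camera axes: x right, y down, z forward; pixel columns grow to the right and rows downward; lengths in m; the calibration is good to about 2 mm. A picture is of the moment at which its call begins: read the wrist's pose just before it. camera_model takes no time and is no camera call; for the wrist camera it gives the pose at the moment of the call.
- ctrl.close_job(): hands the job in; it is judged then, once.
The state is a dict: "clock": time; "joint_pos": joint angles; "qvel": joint speeds; "tau": joint torques, N m; "tool_pos": TCP position; "orientation": TCP orientation; "force": force on the tool from outside, world axes, zero at the start; "moment": the same for the moment, N m; "opening": finger opening in m; "gripper_force": force on a finger pad.
Only numpy, scipy, OpenCV 4.12 (cv2) and the standard library are available. Lean on these libraries where they do the work, as an engineer would, in place of code of your own. Each camera call takes 0.05 s, during which the arm holds its last target. There are 200 camera calls.

## Task

On the fence of the cutting station, flip the hinged stop all the way down, then push the wooden batten flat against the fence and slide it along until its end is fully home on the stop, with the stop's sprung nose pressed in flush. Once it is home keep pressing for about a second, firmly but gently: about a kilogram's worth of push, never over one and a half, or the stop is knocked out of its setting. Then let go and leave the batten touching the stop, flat along the fence, and do not disturb the other things on the bench.

Things in the scene. Friction and masses are not known exactly. Their poses are not given: they have to be found in the camera images.
- station: fixed plywood bed 200 x 560 mm, top at z = 12 mm, with a fence 22 mm thick and 45 mm above the bed along its far long edge. Origin on the bench under the middle of the fence's working face. y runs along the fence towards the stop, x points from the bed through the fence, z up. Fence face: plane x = 0; the bed covers x -170 to +30, y -280 to +280 mm
- stop_block: aluminium carrier of the flip stop, fixed on the fence top, 46 mm long, with a black clamp knob 18 mm wide at its back (top 79 mm above the bench) and two hinge cheeks at the front (top 89 mm). Origin on the fence top, 57 mm above the bench, 6 mm behind the fence face, at station y = +200 mm; axes as the station's. It carries the flag with screw and nose
- flag (a joint): hinge angle of the stop flag: 0 fully down (against its end stop), growing as it swings up, 1.57 with the arm straight up. Starts at 1.0 to 1.45 and stays where left (hinge friction 0.12 N m; 1 to 4 N at the thumb pad brings it down). Arm: aluminium bar 16 mm wide, 10 thick; down, it runs level from the hinge 67 mm out over the bed (station -x), top at z = 82 mm
- flag_hinge (a point): point on the hinge axis, at the middle of the arm's width and thickness: right above the fence face, 77 mm above the bench, at station y = +200 mm. The hinge axis is parallel to the fence. The point's axes turn with the flag: x from the thumb pad to the hinge, z out of the arm's upper face
- flag_pad (a point): centre of the upper face of the thumb pad (24 x 28 mm) at the arm's outer end, the face to push on: 55 mm from the hinge along the arm and 5 mm above the arm's middle line. It faces up when the flag is down, and towards the fence's back (+x) when it is up. Axes as flag_hinge
- batten: plain wooden batten 60 mm wide (its x), 200 long (y), 32 high, 200 to 400 g, loose, flat on the bed, 35 to 65 mm clear of the fence and up to 0.18 rad askew. Origin at the centre of its underside; its +y end faces the stop
- batten_head (a point): centre of the batten's end face that must come against the stop, 16 mm above its underside. It will meet the stop's locked screw: a steel collar 20 mm across standing 6 to 42 mm proud of the tongue's face (set anew each time, not measured), and a rubber nose 10 mm across standing 3 mm farther out of the collar on a soft spring (about 1 N when pressed flush)
- batten_tail (a point): centre of the batten's other end face, the one to push on (16 mm above its underside)
- glue: bystander: white glue bottle, 64 mm across, 170 mm high, standing behind the fence; origin at the centre of its underside
- hammer: bystander: hammer lying on the bench, about 260 mm long; origin at the middle of its length, underside
- tin: bystander: open steel tin, 90 mm across, 80 mm high; origin at the centre of its underside
- offcut: bystander: wooden offcut 90 x 60 x 32 mm; origin at the centre of its underside
- flag_tongue (a point): centre of the tongue's face towards the batten (station -y). The tongue, 30 mm wide, 16 thick along the fence, hangs at right angles below the arm, 15 to 45 mm from the hinge; flag down, this point is at station x -30, y +192, z +28 mm, and the tongue ends 4 mm above the bed. The adjusting screw runs through it here, its black knob up to 54 mm behind. Axes as flag_hinge
There are look-alikes about, which are no part of the job. Leave any blue or turquoise look-alike of the batten alone.

How it is judged (in metres and radians):
On the way, in this order (a step that is already met when the one before it is completed fails the run):
1. the flag is fully down (value of joint flag below 0.05 rad), for 0.2 s.
2. with the flag down and the batten flat along the fence, the batten is pressed on the stop with more than 7 N for half a second (value of joint flag below 0.05 rad and contact force between batten and stop_block above 7 N and x of batten in the frame of station above -0.0325 m and angle between the y axis of batten and the y axis of station, either way round below 0.02 rad), for 0.5 s.
At the end, for the whole second after the job is handed in: The flag is fully down (within 0.05 rad), the batten lies flat on the bed and along the fence (its side within 2.5 mm of the fence face and within 0.02 rad of parallel), at rest, and still touches the stop's sprung nose (more than 0.2 N) (value of joint flag below 0.05 rad and contact force between batten and stop_block above 0.2 N and x of batten in the frame of station above -0.0325 m and angle between the y axis of batten and the y axis of station, either way round below 0.02 rad and angle between batten's own z axis and vertical below 0.05 rad and linear speed of batten below 0.01 m/s).
It fails at once if the batten is pressed on the stop with 16 N or more (contact force between batten and stop_block above 16 N).
It fails at once if the glue bottle is moved by 30 mm or more (distance of glue from where it was at the start of the episode above 0.03 m).
It fails at once if the hammer is moved by 30 mm or more (distance of hammer from where it was at the start of the episode above 0.03 m).
It fails at once if the tin is moved by 30 mm or more (distance of tin from where it was at the start of the episode above 0.03 m).
It fails at once if the offcut is moved by 30 mm or more (distance of offcut from where it was at the start of the episode above 0.03 m).
It also fails if it takes over 72 s, if anything falls off the work surface, if the arm or the gripper's body presses on something with over 40 N, if the wrist force passes 120 N, or if a joint passes its speed limit or range.

## Working session

There is one attempt and no reset: what is moved stays moved. The work goes in short steps, Python scripts to look and compute and a tool call to move; the robot and the scene stay as the last step left them, time stands still between calls to the robot, and variables do not carry over. Pictures are saved under pics/ and viewed, at most 10 in all, crops included, and the job is handed in when it is done.

Besides the shell and the picture viewer there is one more tool, called after "Call:" as a command line: name --argument value ..., lists and objects as JSON in quotes. move_arm: Moves the arm, as the interface text tells. Its arguments: {"type":"object","properties":{"moves":{"type":"array"}},"required":["moves"]}

```bash
mkdir -p pics && cat > h.py <<'E'
import numpy as np, cv2
from plant import ctrl, vision
def snap(n,f=None):
    m=vision.camera_model(n); p,d=vision.snapshot(n)
    if f: cv2.imwrite('pics/'+f,cv2.cvtColor(p,cv2.COLOR_RGB2BGR))
    np.savez('/tmp/%s.npz'%n,p=p,d=d,**{k:np.array(v) for k,v in m.items()})
    return p,d,m
def load(n):
    z=np.load('/tmp/%s.npz'%n); return z['p'],z['d'],z
def K(m):
    f=210/np.tan(np.radians(float(m['vertical_fov']))/2)
    return np.array([[f,0,float(m['cx'])],[0,f,float(m['cy'])],[0,0,1]])
def ray(m,uv):
    q=cv2.undistortPoints(np.array(uv,float).reshape(-1,1,2),K(m),np.array(m['D'],float)).reshape(-1,2)
    T=np.array(m['cam_to_world']); return T[:3,3],np.c_[q,np.ones(len(q))]@T[:3,:3].T
def onz(m,uv,z):
    o,r=ray(m,uv); return o+r*((z-o[2])/r[:,2])[:,None]
def dep(m,d,uv):
    o,r=ray(m,uv); return o+r*np.array([d[int(v),int(u)] for u,v in uv])[:,None]
E
python3 - <<'E'
from h import *
for n in('top','side','wrist'):
    p,d,m=snap(n,n+'0.png'); print(n,np.round(m['cam_to_world'],3).tolist(),m['vertical_fov'],m['D'])
print(ctrl.get_obs())
E
```

```text
top [[-0.019, -0.991, 0.13, 0.416], [-1.0, 0.016, -0.019, 0.018], [0.016, -0.13, -0.991, 1.216], [0.0, 0.0, 0.0, 1.0]] 53.07465332560535 [-0.06208728  0.          0.          0.          0.        ]
side [[-1.0, -0.009, 0.026, 0.507], [-0.025, 0.695, -0.719, 0.927], [-0.012, -0.719, -0.695, 0.996], [0.0, 0.0, 0.0, 1.0]] 46.25423062626457 [-0.08284822  0.          0.          0.          0.        ]
wrist [[-0.288, -0.917, -0.276, 0.27], [-0.958, 0.275, 0.083, 0.623], [-0.0, 0.288, -0.958, 0.385], [0.0, 0.0, 0.0, 1.0]] 67.54746767766001 [-0.04933903  0.          0.          0.          0.        ]
{'clock': 0.15, 'joint_pos': array([ 8.97885622e+01,  2.05836431e+01,  6.45905504e-01, -1.27097544e-02,
       -7.01339911e+01, -1.65061711e+01]), 'qvel': array([ 0.01861372, -0.1391943 ,  0.08007347, -0.00605025, -0.09593492,
        0.10704949]), 'tau': array([-1.00205903e-03, -5.83274996e+01,  2.93291974e+01,  7.00124547e+00,
        8.76948674e-03, -1.12869270e-04]), 'tool_pos': array([0.19410852, 0.64613103, 0.23382608]), 'orientation': array([ 1.79927832e+02, -8.92398583e-03, -1.67219299e+01]), 'force': array([-0.42303204, -0.12828844, -0.7590646 ]), 'moment': array([-0.00380571,  0.04908092, -0.01267817]), 'gripper_force': 0.0, 'opening': 0.08764942648692998}
```

View pics/top0.png

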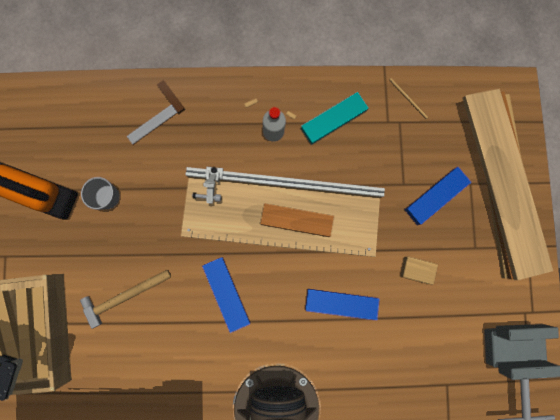

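View pics/side0.png

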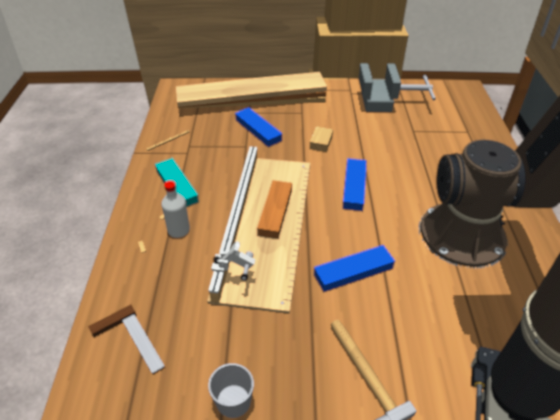

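The candidates for the batten: the red-brown piece at top (297,220), lying on the bed near the fence, with three blue and one teal look-alikes elsewhere. The red-brown one on the bed fits. The stop is at top (212,185), and the fence runs from (187,173) to (383,192).

```bash
python3 - <<'E'
from h import *
def cloud(m,d):
    v,u=np.mgrid[0:420,0:560]; uv=np.c_[u.ravel(),v.ravel()]
    o,r=ray(m,uv); return (o+r*d.ravel()[:,None]).reshape(420,560,3)
p,d,m=load('top'); P=cloud(m,d)
hsv=cv2.cvtColor(p,cv2.COLOR_RGB2HSV)
roi=np.zeros((420,560),bool); roi[160:262,175:392]=1
# bed by height
bed=roi&(abs(P[...,2]-.012)<.006)&(hsv[...,2]>120); 
fen=roi&(abs(P[...,2]-.057)<.008)
for n,M in(('bed',bed),('fence',fen)):
    q=P[M][:,:2].astype(np.float32); print(n,len(q),P[M][:,2].mean(),cv2.minAreaRect(q),cv2.boxPoints(cv2.minAreaRect(q)).round(4).tolist())
print('batten px',hsv[220,297],P[220,297],'bedpx',hsv[235,230],P[235,230])
bat=roi&(abs(P[...,2]-.044)<.01)&(hsv[...,0]<16)
bat[:198]=0
bat=cv2.morphologyEx(bat.astype(np.uint8),cv2.MORPH_OPEN,np.ones((3,3)))>0
c=max(cv2.findContours(bat.astype(np.uint8),0,1)[0],key=cv2.contourArea).reshape(-1,2)
w=onz(m,c,.044)[:,:2].astype(np.float32); print('bat',P[bat][:,2].mean(),cv2.minAreaRect(w),cv2.boxPoints(cv2.minAreaRect(w)).round(4).tolist())
# above fence (stop)
st=roi&(P[...,2]>.068); print('stop',[(u,v,P[v,u].round(3).tolist()) for v,u in np.argwhere(st)[::12]])
# side cam same
p2,d2,m2=load('side'); Q=cloud(m2,d2); h2=cv2.cvtColor(p2,cv2.COLOR_RGB2HSV)
b2=(h2[...,0]<16)&(abs(Q[...,2]-.044)<.006); b2[:175]=0;b2[245:]=0;b2[:,:250]=0;b2[:,300:]=0
q=Q[b2][:,:2].astype(np.float32); print('side bat',len(q),cv2.minAreaRect(q))
r2=np.zeros_like(b2); r2[140:310,200:315]=1
f2=r2&(abs(Q[...,2]-.057)<.004); q=Q[f2][:,:2].astype(np.float32); print('side fence',len(q),cv2.minAreaRect(q),cv2.boxPoints(cv2.minAreaRect(q)).round(4).tolist())
for n,im,(a,b,c_,e) in(('t',p,(160,265,170,310)),('s',p2,(225,310,195,305))):
    cv2.imwrite('pics/crop_%s.png'%n,cv2.cvtColor(cv2.resize(im[a:b,c_:e],None,fx=5,fy=5,interpolation=2),cv2.COLOR_RGB2BGR))
a=cv2.imread('pics/crop_t.png');b=cv2.imread('pics/crop_s.png');s=np.zeros((a.shape[0]+b.shape[0],700,3),np.uint8);s[:a.shape[0],:a.shape[1]]=a;s[a.shape[0]:,:b.shape[1]]=b
cv2.imwrite('pics/crop.png',cv2.resize(s,None,fx=.63,fy=.63))
E
```

```text
bed 9346 0.012780784070507466 ((0.5541355609893799, -0.03430947661399841), (0.6283747553825378, 0.29447993636131287), 89.11761474609375) [[0.40209999680519104, -0.34619998931884766], [0.6965000033378601, -0.3506999909877777], [0.7062000036239624, 0.2775999903678894], [0.41179999709129333, 0.28209999203681946]]
fence 1565 0.05764158428838442 ((0.568882942199707, -0.028006017208099365), (0.5591439604759216, 0.14953722059726715), 82.33938598632812) [[0.45750001072883606, -0.29510000348091125], [0.6057000160217285, -0.3149999976158142], [0.6802999973297119, 0.23909999430179596], [0.5320000052452087, 0.2590000033378601]]
batten px [ 14 166 158] [ 0.520098   -0.06743376  0.0432061 ] bedpx [ 18 112 189] [0.4831094  0.12299863 0.012028  ]
bat 0.04474458205493137 ((0.521417498588562, -0.06598059833049774), (0.19965730607509613, 0.06079459190368652), 78.79440307617188) [[0.4722000062465668, -0.15800000727176666], [0.5317999720573425, -0.16979999840259552], [0.5705999732017517, 0.026000000536441803], [0.5109999775886536, 0.03790000081062317]]
stop [(np.int64(241), np.int64(161), [0.416, 0.018, 
[... 2303 characters left out ...]
.082]), (np.int64(219), np.int64(201), [0.572, 0.147, 0.079]), (np.int64(255), np.int64(209), [0.416, 0.018, 1.216]), (np.int64(182), np.int64(219), [0.416, 0.018, 1.216]), (np.int64(221), np.int64(232), [0.416, 0.018, 1.216]), (np.int64(205), np.int64(255), [0.416, 0.018, 1.216])]
side bat 1059 ((0.5207260847091675, -0.0652146115899086), (0.20721280574798584, 0.05836471915245056), 78.75228881835938)
side fence 995 ((0.6211990714073181, -0.03391748666763306), (0.5625897645950317, 0.037814050912857056), 82.26638793945312) [[0.5645999908447266, -0.3100999891757965], [0.6021000146865845, -0.31520000100135803], [0.6777999997138977, 0.24230000376701355], [0.6402999758720398, 0.24740000069141388]]
```

View pics/crop.png

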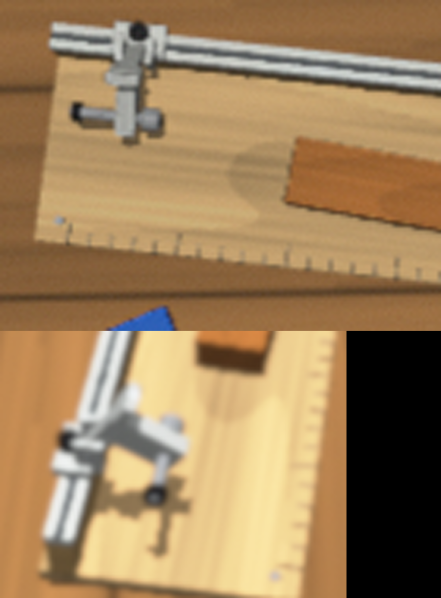

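The crop confirms the red-brown batten on the bed and the raised flag. Next I fix the station frame and the hinge angle.

```bash
python3 - <<'E'
from h import *
def cloud(m,d):
    v,u=np.mgrid[0:420,0:560]; uv=np.c_[u.ravel(),v.ravel()]
    o,r=ray(m,uv); return (o+r*d.ravel()[:,None]).reshape(420,560,3)
a=np.radians(82.3-90)
for n,box in(('top',(165,200,183,388)),('side',(145,300,205,262))):
    p,d,m=load(n); P=cloud(m,d); R=P[box[0]:box[1],box[2]:box[3]].reshape(-1,3)
    s=R[(abs(R[:,2]-.057)<.005)&(R[:,0]>.56)]
    vx,vy,x0,y0=cv2.fitLine(s[:,:2].astype(np.float32),cv2.DIST_HUBER,0,.01,.01).ravel()
    if vy<0: vx,vy=-vx,-vy
    yaw=np.arctan2(vy,vx)-np.pi/2
    ex=np.array([np.cos(yaw),np.sin(yaw)]);ey=np.array([-ex[1],ex[0]])
    c=np.array([x0,y0]); X=(s[:,:2]-c)@ex; Y=(s[:,:2]-c)@ey
    print(n,len(s),'yaw',np.degrees(yaw),'c',c,'Xpct',np.percentile(X,[1,5,50,95,99]).round(4),'Yends',np.sort(Y)[[3,-4]].round(4), 'bedz',s[:,2].mean())
    k=(np.sort(Y)[3]+np.sort(Y)[-4])/2; mid=(np.percentile(X,3)+np.percentile(X,97))/2
    O=c+ex*(mid-.011)+ey*k; print('  origin',O.round(4))
    S=np.dstack([(P[...,:2]-O)@ex,(P[...,:2]-O)@ey,P[...,2]])
    # arm upper points
    f=(abs(S[...,1]-.2)<.007)&(S[...,2]>.09)&(S[...,2]<.2)&(S[...,0]<.0)&(S[...,0]>-.09)
    print('  flag pts x,z', S[f][:,[0,2]].round(3).tolist()[::2])
    g=(abs(S[...,1]-.2)<.06)&(S[...,2]>.07)&(S[...,2]<.2)&(abs(S[...,0])<.1); print('  maxz',np.sort(S[g][:,2])[-6:], 'y ctr of upper', S[g&(S[...,2]>.115)][:,1].mean())
    b=cv2.boxPoints  # batten
    print('  batten st',(np.array([.5211,-.0658])-O)@np.c_[ex,ey], 'glue',S[(S[...,0]>.03)&(S[...,0]<.2)&(S[...,2]>.1)&(S[...,2]<.18)&(abs(S[...,1])<.25)].mean(0))
E
```

```text
top 1418 yaw -7.0895586 c [ 0.6262183  -0.05280881] Xpct [-0.0109 -0.0103 -0.0002  0.0106  0.0117] Yends [-0.2614  0.2959] bedz 0.057868091513606376
  origin [ 0.6177 -0.0343]
  flag pts x,z [[-0.003, 0.093], [-0.003, 0.094], [-0.002, 0.092], [-0.008, 0.103], [-0.007, 0.101], [-0.011, 0.105], [-0.011, 0.104], [-0.01, 0.105], [-0.016, 0.113], [-0.015, 0.114], [-0.02, 0.12], [-0.019, 0.117], [-0.018, 0.118], [-0.023, 0.126], [-0.023, 0.125], [-0.027, 0.131], [-0.026, 0.128], [-0.025, 0.127], [-0.031, 0.136], [-0.029, 0.13], [-0.029, 0.133], [-0.034, 0.139], [-0.032, 0.132], [-0.036, 0.136], [-0.035, 0.132], [-0.034, 0.13], [-0.038, 0.133], [-0.037, 0.131], [-0.037, 0.108], [-0.036, 0.109], [-0.035, 0.105], [-0.039, 0.107], [-0.039, 0.108], [-0.038, 0.105], [-0.041, 0.102], [-0.042, 0.108], [-0.041, 0.109], [-0.045, 0.107], [-0.044, 0.103], [-0.043, 0.101], [-0.046, 0.099], [-0.046, 0.103], [-0.045, 0.102], [-0.049, 0.101], [-0.048, 0.101], [-0.052, 0.103], [-0.051, 0.098], [-0.05, 0.1], [-0.054, 0.098], [-0.053, 0.096], [-0.056, 0.096], [-0.056, 0.094], [-0.056, 0.098], [-0.059, 0.094]
[... 1655 characters left out ...]
, 0.1], [-0.05, 0.098], [-0.054, 0.096], [-0.058, 0.095], [-0.063, 0.095], [-0.006, 0.092], [-0.011, 0.092], [-0.016, 0.095], [-0.024, 0.096], [-0.028, 0.094], [-0.036, 0.099], [-0.041, 0.099], [-0.045, 0.097], [-0.053, 0.101], [-0.057, 0.097], [-0.061, 0.092], [-0.016, 0.09], [-0.029, 0.093], [-0.033, 0.091], [-0.038, 0.095], [-0.046, 0.096], [-0.052, 0.095], [-0.057, 0.095], [-0.062, 0.095], [-0.036, 0.091], [-0.046, 0.093], [-0.05, 0.092], [-0.055, 0.094], [-0.06, 0.094], [-0.064, 0.093], [-0.065, 0.092]]
  maxz [0.13768482 0.13773232 0.1377966  0.13780069 0.13780541 0.13814537] y ctr of upper 0.2020967157384809
  batten st [-0.08930652 -0.04474843] glue [0.16410695 0.05986867 0.13100118]
```

Call:
move_arm --moves '[0,0,0,0,0,0,-0.084,0,0,0,0,0,0,-0.084,0,3.6,3.0,0,0,0,0,0,3.6,3.0,0,0,0,0,0,3.6,3.0,0,0,0,0,0,3.6,3.0,0,0,0,0,0,3.6,3.0,0,0,0,0,0,3.6,3.0,0,0,0,0]'

```text
clock: 0.95
tool_pos: [0.3872, 0.4395, 0.2345]
orientation: [180.0, 0.0, -7.1]
force: [0.4, 0.3, -0.9]
opening: 0.0293
gripper_force: 0.0
```

Call:
move_arm --moves '[0,3.6,3.0,0,0,0,0,0,3.6,3.0,0,0,0,0,0,3.6,3.0,0,0,0,0,0,3.6,3.0,0,0,0,0,0,3.6,3.0,0,0,0,0,0,3.6,3.0,0,0,0,0,0,3.6,3.0,0,0,0,0,0,0,0,0,0,0,0]'

```text
clock: 1.75
tool_pos: [0.613, 0.1974, 0.2335]
orientation: [179.9, 0.0, -7.4]
force: [-0.1, 0.9, -1.4]
opening: 0.0009
gripper_force: 0.0
```

Call:
move_arm --moves '[0,3.7,2.9,0,0,0,0,0,0,0,3.5,0,0,0,0,0,0,3.5,0,0,0,0,0,0,3.0,0,0,0,0,0,0,1.0,0,0,0,0,0,0,0,0,0,0]'

```text
clock: 2.35
tool_pos: [0.6427, 0.1681, 0.1231]
orientation: [179.9, 0.1, -7.1]
force: [0.0, 0.6, 0.2]
opening: 0.0005
gripper_force: 0.0
```

```bash
cat >> h.py <<'E'
O=np.array([.6165,-.0334]);ya=np.radians(-7.1);ex=np.array([np.cos(ya),np.sin(ya)]);ey=np.array([-ex[1],ex[0]])
def st(p): d=np.array(p[:2])-O; return np.array([d@ex,d@ey,p[2]])
E
python3 - <<'E'
from h import *
print(st(ctrl.get_obs()['tool_pos'])*1e3)
p,d,m=snap('side'); q,_,_=snap('wrist')
a=cv2.resize(p[200:310,180:330],None,fx=5,fy=5)[:,:,::-1]
cv2.imwrite('pics/c2.png',a)
E
```

```text
[  1.07911181 203.19312248 123.06380289]
```

View pics/c2.png

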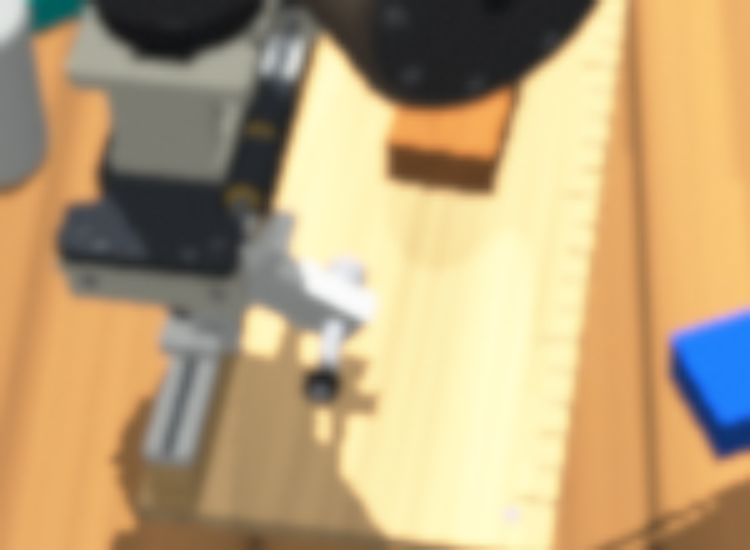

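The picture shows the closed fingers standing behind the raised flag at about (260,200), clear of it. I sweep it down now.

Call:
move_arm --moves '[0,-1.1,0,0,0,0,0,0,-1.0,0,0.3,0,0,0,0,-0.8,0,0.5,0,0,0,0,-0.7,0,0.7,0,0,0,0,-0.6,0,0.7,0,0,0,0,-0.5,0,0.6,0,0,0,0,-0.4,0,0.2,0,0,0,0,0,0,0,0,0,0]'

```text
clock: 3.25
tool_pos: [0.592, 0.1744, 0.0938]
orientation: [179.9, 0.1, -7.1]
force: [0.8, -0.0, 0.5]
opening: 0.0005
gripper_force: 0.0
```

Call:
move_arm --moves '[0,0,0,0.2,0,0,0,0,0,0,0.1,0,0,0,0,0,0,0,0,0,0]'

```text
clock: 3.55
tool_pos: [0.593, 0.1746, 0.0914]
orientation: [180.0, 0.0, -7.1]
force: [0.7, -0.3, -0.3]
opening: 0.0002
gripper_force: 0.0
```

Call:
move_arm --moves '[0,0,0,0.1,0,0,0,0,0,0,0,0,0,0]'

```text
clock: 3.75
tool_pos: [0.5931, 0.1745, 0.0905]
orientation: [-180.0, -0.0, -7.1]
force: [0.4, -0.2, 0.6]
opening: 0.0006
gripper_force: 0.0
```

Call:
move_arm --moves '[0,0,0,0.1,0,0,0,0,0,0,0,0,0,0]'

```text
clock: 3.95
tool_pos: [0.5931, 0.1746, 0.0903]
orientation: [-180.0, -0.0, -7.1]
force: [-1.8, -0.7, 5.8]
opening: 0.0006
gripper_force: 3.0
```

Call:
move_arm --moves '[0,0,0,0.1,0,0,0,0,0,0,0,0,0,0]'

```text
clock: 4.15
tool_pos: [0.5932, 0.1746, 0.0902]
orientation: [-180.0, -0.1, -7.1]
force: [-5.0, -1.1, 13.1]
opening: 0.0005
gripper_force: 6.4
```

```bash
python3 - <<'E'
from h import *
print(st(ctrl.get_obs()['tool_pos'])*1e3,ctrl.get_obs()['force'])
E
```

```text
[-48.84077229 203.49634391  90.2024345 ] [-5.04269682 -1.11448209 13.1017851 ]
```

The pad is at its end stop: tip z = 82 mm, and the force climbs steeply. Next I lift off and go to the batten's outer side.

Call:
move_arm --moves '[0,0,0,-4.0,0,0,0,0,0,0,-4.0,0,0,0,8.7,-1.8,4.1,0,0,0,0,8.7,-1.8,4.1,0,0,0,0,8.7,-1.8,4.1,0,0,0,0,8.7,-1.8,4.1,0,0,0,0,8.7,-1.7,4.1,0,0,0,0,8.7,-1.7,4.1,0,0,0,0]'

```text
clock: 4.95
tool_pos: [0.4563, -0.0578, 0.1688]
orientation: [-180.0, -0.0, -7.1]
force: [0.6, -0.7, 0.3]
opening: 0.0426
gripper_force: 0.0
```

Call:
move_arm --moves '[8.7,0,0,4.5,0,0,0,8.7,0,0,4.5,0,0,0,8.7,0,0,3.0,0,0,0,8.7,0,0,0,0,0,0,8.7,0,0,0,0,0,0]'

```text
clock: 5.45
tool_pos: [0.4577, -0.0565, 0.049]
orientation: [180.0, 0.0, -7.1]
force: [1.2, 0.5, -0.2]
opening: 0.0828
gripper_force: 0.0
```

```bash
python3 - <<'E'
from h import *
o=ctrl.get_obs();print(st(o['tool_pos'])*1e3,o['orientation'],o['force'],o['opening'])
p,d,m=snap('top'); q,_,_=snap('side')
cv2.imwrite('pics/c3.png',np.hstack([cv2.resize(p[150:270,170:400],None,fx=1.9,fy=1.9),cv2.resize(q[140:310,190:400],None,fx=1.34,fy=1.34)[:228]])[:,:,::-1])
E
```

```text
[-154.74696285  -42.56996729   48.98114732] [ 1.79957153e+02  4.26880966e-02 -7.06748135e+00] [ 1.17499636  0.46756522 -0.15255035] 0.08276905778593607
```

View pics/c3.png

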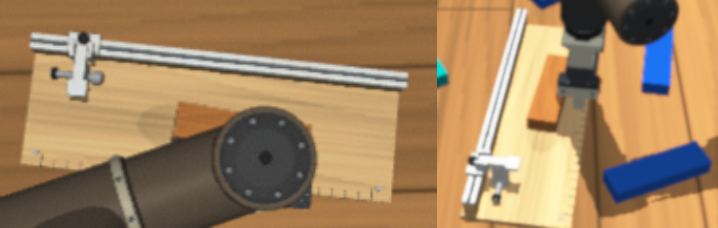

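The flag lies down with its screw pointing along the fence (left crop near (75,75)), and the open fingers stand beside the batten.

Call:
move_arm --moves '[8.7,0,0,2.1,0,0,0,8.7,1.0,0,0,0,0,0,8.7,1.0,0,0,0,0,0,8.7,1.0,0,0,0,0,0,8.7,1.0,0,0,0,0,0,8.7,1.0,0,0,0,0,0,8.7,1.0,0,0,0,0,0,8.7,0,0,0,0,0,0]'

```text
clock: 6.35
tool_pos: [0.519, -0.0639, 0.0277]
orientation: [-180.0, -0.1, -7.1]
force: [-0.0, 0.3, 0.4]
opening: 0.0866
gripper_force: 0.0
```

Call:
move_arm --moves '[8.7,0.5,0,0,0,0,0,8.7,0.5,0,0,0,0,0,8.7,0.3,0,0,0,0,0,8.7,0,0,0,0,0,0]'

```text
clock: 6.75
tool_pos: [0.5304, -0.0654, 0.0275]
orientation: [-180.0, -0.0, -7.1]
force: [0.1, 0.1, 0.1]
opening: 0.0868
gripper_force: 0.0
```

Call:
move_arm --moves '[8.7,0.4,0,0,0,0,0,8.7,0.3,0,0,0,0,0,8.7,0,0,0,0,0,0]'

```text
clock: 7.05
tool_pos: [0.5375, -0.0663, 0.0276]
orientation: [-180.0, -0.0, -7.1]
force: [-0.2, 0.3, -0.7]
opening: 0.087
gripper_force: 0.0
```

Call:
move_arm --moves '[8.7,0.2,0,0,0,0,0,8.7,0,0,0,0,0,0]'

```text
clock: 7.25
tool_pos: [0.5389, -0.0666, 0.0276]
orientation: [180.0, -0.0, -7.1]
force: [-1.7, 0.5, -0.4]
opening: 0.087
gripper_force: 0.5
```

Call:
move_arm --moves '[8.7,0.2,0,0,0,0,0,8.7,0,0,0,0,0,0]'

```text
clock: 7.45
tool_pos: [0.5409, -0.0669, 0.0276]
orientation: [180.0, -0.0, -7.1]
force: [-1.3, -0.7, 0.7]
opening: 0.087
gripper_force: 0.7
```

Call:
move_arm --moves '[8.7,0.2,0,0,0,0,0,8.7,0,0,0,0,0,0]'

```text
clock: 7.65
tool_pos: [0.5409, -0.0671, 0.0272]
orientation: [180.0, 0.2, -7.1]
force: [-7.7, 3.2, 4.0]
opening: 0.0874
gripper_force: 3.7
```

Call:
move_arm --moves '[8.7,0.1,0,0,0,0,0,8.7,0,0,0,0,0,0]'

```text
clock: 7.85
tool_pos: [0.5409, -0.0672, 0.027]
orientation: [180.0, 0.3, -7.1]
force: [-10.4, 3.5, 6.5]
opening: 0.0866
gripper_force: 5.2
```

Call:
move_arm --moves '[8.7,-1.5,0,0,0,0,0,8.7,-1.5,0,0,0,0,0,0,0,0,-4.0,0,0,0,0,0,0,-4.0,0,0,0,0,1.7,3.8,0,0,0,0,0,1.7,3.8,0,0,0,0,0,1.7,3.8,0,0,0,0,0,1.7,3.8,0,0,0,0]'

```text
clock: 8.65
tool_pos: [0.5639, -0.2243, 0.1082]
orientation: [180.0, -0.1, -7.1]
force: [1.8, -0.2, -0.3]
opening: 0.0445
gripper_force: 0.0
```

Call:
move_arm --moves '[0,0,0,0,0,0,0,0,0,0,0,0,0,0,0,0,0,0,0,0,0]'

```text
clock: 8.95
tool_pos: [0.5626, -0.2224, 0.1075]
orientation: [-180.0, -0.0, -7.1]
force: [0.2, 0.4, -0.4]
opening: 0.0207
gripper_force: 0.0
```

```bash
python3 - <<'E'
from h import *
o=ctrl.get_obs();print(st(o['tool_pos'])*1e3,o['orientation'],o['force'],o['opening'])
p,d,m=snap('top'); q,e,n=snap('side')
for nm,im,dd,mm in(('top',p,d,m),('side',q,e,n)):
    h=cv2.cvtColor(im,cv2.COLOR_RGB2HSV)
    v,u=np.mgrid[0:420,0:560]; oo,r=ray(mm,np.c_[u.ravel(),v.ravel()]); P=(oo+r*dd.ravel()[:,None])
    k=(abs(P[:,2]-.044)<.005)&(h[...,0].ravel()<16)&(h[...,1].ravel()>140)
    S=np.c_[(P[:,:2]-O)@ex,(P[:,:2]-O)@ey][k]; S=S[(S[:,0]>-.12)&(S[:,0]<.01)&(abs(S[:,1])<.2)].astype(np.float32)
    print(nm,len(S),cv2.minAreaRect(S))
cv2.imwrite('pics/c4.png',np.hstack([cv2.resize(p[150:270,170:400],None,fx=1.7,fy=1.7),cv2.resize(q[140:310,190:400],None,fx=1.2,fy=1.2)])[:,:,::-1])
E
```

```text
[ -30.08811648 -194.16327441  107.52224858] [-1.79993520e+02 -1.11288322e-02 -7.09261066e+00] [ 0.16674183  0.37193243 -0.4332345 ] 0.020705039563895706
top 52 ((-0.04178788512945175, -0.042983196675777435), (0.03362997621297836, 0.19508576393127441), 0.2876858413219452)
side 993 ((-0.030784841626882553, -0.04000698775053024), (0.05709226056933403, 0.2045910507440567), 0.3229289948940277)
```

View pics/c4.png

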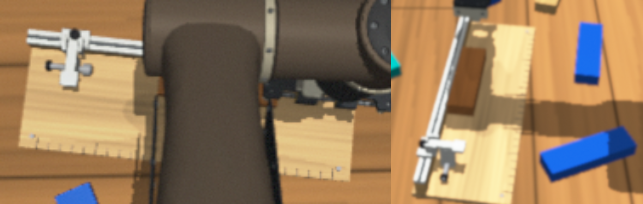

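The batten now lies along the fence (right crop (465,80)), and the flag is down. Next I lower behind the tail, and estimate the collar tip.

Call:
move_arm --moves '[0,0,0,4.0,0,0,0,0,0,0,4.0,0,0,0,0,0,0,0,0,0,0,0,0,0,0,0,0,0,0,0,0,0,0,0,0]'

```text
clock: 9.55
tool_pos: [0.5643, -0.2225, 0.0298]
orientation: [180.0, -0.2, -7.0]
force: [0.5, -0.3, 0.4]
opening: -0.0002
gripper_force: 0.0
```

```bash
python3 - <<'E'
from h import *
o=ctrl.get_obs();print(st(o['tool_pos'])*1e3,o['orientation'],o['force'],o['opening'])
for nm in('top','side'):
    im,dd,mm=load(nm)
    v,u=np.mgrid[0:420,0:560]; oo,r=ray(mm,np.c_[u.ravel(),v.ravel()]); P=(oo+r*dd.ravel()[:,None])
    S=np.c_[(P[:,:2]-O)@ex,(P[:,:2]-O)@ey,P[:,2]]
    k=(abs(S[:,0]+.03)<.012)&(S[:,1]>.12)&(S[:,1]<.3)&(S[:,2]>.024)&(S[:,2]<.09)
    T=S[k]; print(nm,(T[np.argsort(T[:,1])][:14]*1e3).round().tolist())
E
```

```text
[ -28.41203837 -194.14463774   29.77588171] [ 1.79980554e+02 -1.70040045e-01 -7.01860145e+00] [ 0.49220732 -0.26372166  0.41871399] -0.00021618243294795828
top [[-33.0, 168.0, 33.0], [-31.0, 168.0, 35.0], [-28.0, 169.0, 34.0], [-24.0, 170.0, 28.0], [-21.0, 170.0, 30.0], [-34.0, 170.0, 40.0], [-36.0, 171.0, 33.0], [-31.0, 171.0, 36.0], [-29.0, 171.0, 39.0], [-26.0, 171.0, 40.0], [-22.0, 172.0, 34.0], [-19.0, 173.0, 34.0], [-35.0, 173.0, 39.0], [-37.0, 173.0, 34.0]]
side [[-35.0, 187.0, 79.0], [-38.0, 189.0, 82.0], [-23.0, 190.0, 80.0], [-26.0, 191.0, 81.0], [-33.0, 192.0, 83.0], [-21.0, 193.0, 83.0], [-39.0, 193.0, 82.0], [-29.0, 194.0, 85.0], [-32.0, 194.0, 86.0], [-31.0, 194.0, 82.0], [-36.0, 194.0, 80.0], [-19.0, 195.0, 81.0], [-42.0, 195.0, 85.0], [-27.0, 195.0, 83.0]]
```

Call:
move_arm --moves '[0,0,-1.0,0,0,0,0,0,0,-1.0,0,0,0,0,0,0,-1.0,0,0,0,0,0,0,-1.0,0,0,0,0,0,0,-1.0,0,0,0,0,0,0,-1.0,0,0,0,0,0,0,-1.0,0,0,0,0,0,0,0,0,0,0,0]'

```text
clock: 10.35
tool_pos: [0.5714, -0.1517, 0.0273]
orientation: [-180.0, 0.0, -7.0]
force: [0.3, 0.3, -1.0]
opening: 0.0007
gripper_force: 0.0
```

Call:
move_arm --moves '[0,0,-1.0,0,0,0,0,0,0,-1.0,0,0,0,0,0,0,-1.0,0,0,0,0,0,0,-1.0,0,0,0,0,0,0,-0.7,0,0,0,0,0,0,0,0,0,0,0]'

```text
clock: 10.95
tool_pos: [0.5774, -0.1054, 0.0275]
orientation: [-180.0, -0.0, -7.0]
force: [0.5, 0.9, 0.3]
opening: 0.0004
gripper_force: 0.0
```

```bash
python3 - <<'E'
from h import *
o=ctrl.get_obs();print(st(o['tool_pos'])*1e3,o['orientation'],o['force'],o['opening'])
q,e,n=snap('side')
h=cv2.cvtColor(q,cv2.COLOR_RGB2HSV)
v,u=np.mgrid[0:420,0:560]; oo,r=ray(n,np.c_[u.ravel(),v.ravel()]); P=(oo+r*e.ravel()[:,None])
S=np.c_[(P[:,:2]-O)@ex,(P[:,:2]-O)@ey,P[:,2]]
k=(abs(P[:,2]-.044)<.005)&(h[...,0].ravel()<16)&(h[...,1].ravel()>140)&(S[:,0]>-.12)&(S[:,0]<.01)&(abs(S[:,1])<.25)
print(k.sum(),cv2.minAreaRect(S[k][:,:2].astype(np.float32)))
cv2.imwrite('pics/c5.png',cv2.resize(q[180:310,180:330],None,fx=4,fy=4)[:,:,::-1])
E
```

```text
[-29.93248616 -76.26837533  27.49984783] [-1.79984881e+02 -6.94466558e-03 -7.02532314e+00] [0.5035384  0.89051117 0.34370204] 0.00041315269797224507
1013 ((-0.031380586326122284, 0.05870203301310539), (0.17212635278701782, 0.06034844368696213), 89.88395690917969)
```

View pics/c5.png

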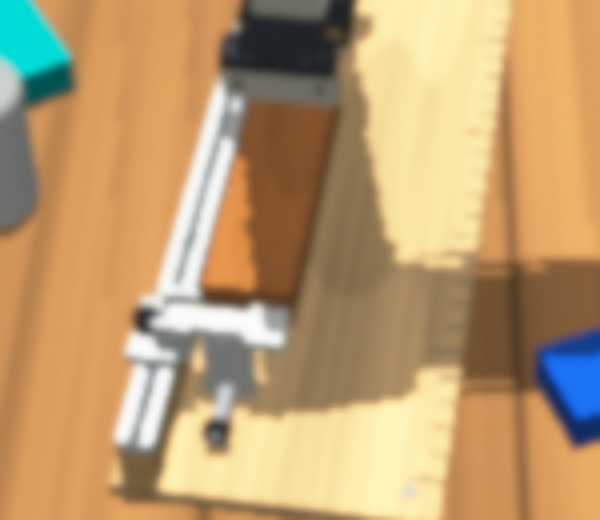

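The batten is flat along the fence, with its head at about y = 145 mm. The collar tip at about 168 is some 20 mm ahead, just hidden under the arm at (235,310).

Call:
move_arm --moves '[0,0,-0.5,0,0,0,0,0,0,-0.4,0,0,0,0,0,0,-0.3,0,0,0,0,0,0,0,0,0,0,0]'

```text
clock: 11.4
tool_pos: [0.5787, -0.0944, 0.0276]
orientation: [-180.0, -0.0, -7.1]
force: [1.2, 0.1, 0.4]
opening: 0.0002
gripper_force: 0.0
```

Call:
move_arm --moves '[0,0,-0.2,0,0,0,0,0,0,-0.1,0,0,0,0,0,0,0,0,0,0,0]'

```text
clock: 11.7
tool_pos: [0.579, -0.0917, 0.0276]
orientation: [-180.0, -0.0, -7.1]
force: [0.3, -0.6, 0.3]
opening: 0.0006
gripper_force: 0.4
```

Call:
move_arm --moves '[0,0,-0.1,0,0,0,0,0,0,-0.1,0,0,0,0,0,0,0,0,0,0,0]'

```text
clock: 12.0
tool_pos: [0.5792, -0.0897, 0.0276]
orientation: [-180.0, 0.0, -7.1]
force: [0.6, -1.3, 1.1]
opening: 0.0006
gripper_force: 0.6
```

Call:
move_arm --moves '[0,0,-0.1,0,0,0,0,0,0,-0.1,0,0,0,0,0,0,0,0,0,0,0]'

```text
clock: 12.3
tool_pos: [0.5795, -0.0876, 0.0276]
orientation: [-180.0, -0.0, -7.1]
force: [0.1, -0.4, 0.7]
opening: 0.0002
gripper_force: 0.6
```

Call:
move_arm --moves '[0,0,-0.1,0,0,0,0,0,0,0,0,0,0,0]'

```text
clock: 12.5
tool_pos: [0.5797, -0.0866, 0.0276]
orientation: [-180.0, -0.0, -7.1]
force: [-0.4, -1.4, 0.7]
opening: 0.0002
gripper_force: 0.6
```

Call:
move_arm --moves '[0,0,-0.1,0,0,0,0,0,0,0,0,0,0,0]'

```text
clock: 12.7
tool_pos: [0.5798, -0.0857, 0.0276]
orientation: [-180.0, -0.0, -7.1]
force: [-0.7, -0.9, -0.1]
opening: 0.0002
gripper_force: 0.6
```

Call:
move_arm --moves '[0,0,-0.1,0,0,0,0,0,0,0,0,0,0,0]'

```text
clock: 12.9
tool_pos: [0.5799, -0.0847, 0.0276]
orientation: [-180.0, -0.0, -7.1]
force: [-0.6, -1.4, -0.2]
opening: 0.0004
gripper_force: 0.6
```

Call:
move_arm --moves '[0,0,-0.1,0,0,0,0,0,0,0,0,0,0,0]'

```text
clock: 13.1
tool_pos: [0.58, -0.0837, 0.0276]
orientation: [-180.0, -0.0, -7.1]
force: [-0.3, -0.9, 0.9]
opening: 0.0004
gripper_force: 0.6
```

Call:
move_arm --moves '[0,0,-0.1,0,0,0,0,0,0,0,0,0,0,0]'

```text
clock: 13.3
tool_pos: [0.5801, -0.0827, 0.0276]
orientation: [-180.0, -0.0, -7.1]
force: [0.2, -0.7, -0.1]
opening: 0.0004
gripper_force: 0.6
```

Call:
move_arm --moves '[0,0,-0.1,0,0,0,0,0,0,0,0,0,0,0]'

```text
clock: 13.5
tool_pos: [0.5802, -0.0817, 0.0275]
orientation: [180.0, 0.0, -7.1]
force: [-0.7, -1.3, 0.1]
opening: 0.0005
gripper_force: 0.6
```

Call:
move_arm --moves '[0,0,-0.1,0,0,0,0,0,0,0,0,0,0,0]'

```text
clock: 13.7
tool_pos: [0.5804, -0.0807, 0.0276]
orientation: [-180.0, -0.0, -7.1]
force: [-0.7, -0.2, 0.5]
opening: 0.0006
gripper_force: 0.6
```

Call:
move_arm --moves '[0,0,-0.1,0,0,0,0,0,0,0,0,0,0,0]'

```text
clock: 13.9
tool_pos: [0.5805, -0.0797, 0.0275]
orientation: [180.0, 0.0, -7.1]
force: [-0.2, -1.4, -0.0]
opening: 0.0007
gripper_force: 0.6
```

Call:
move_arm --moves '[0,0,-0.1,0,0,0,0,0,0,0,0,0,0,0]'

```text
clock: 14.1
tool_pos: [0.5806, -0.0787, 0.0276]
orientation: [-180.0, 0.0, -7.1]
force: [-0.6, -1.6, 0.7]
opening: 0.0009
gripper_force: 0.6
```

```bash
python3 - <<'E'
from h import *
o=ctrl.get_obs();print(st(o['tool_pos'])*1e3,o['orientation'],o['force'],o['gripper_force'])
q,e,n=snap('side'); p,d,m=snap('top')
h=cv2.cvtColor(q,cv2.COLOR_RGB2HSV)
v,u=np.mgrid[0:420,0:560]; oo,r=ray(n,np.c_[u.ravel(),v.ravel()]); P=(oo+r*e.ravel()[:,None])
S=np.c_[(P[:,:2]-O)@ex,(P[:,:2]-O)@ey,P[:,2]]
k=(abs(P[:,2]-.044)<.005)&(h[...,0].ravel()<16)&(h[...,1].ravel()>140)&(S[:,0]>-.12)&(S[:,0]<.01)&(abs(S[:,1])<.25)
print(k.sum(),cv2.minAreaRect(S[k][:,:2].astype(np.float32)))
cv2.imwrite('pics/c6.png',np.hstack([cv2.resize(q[220:300,200:280],(400,400),interpolation=2),cv2.resize(p[155:225,185:255],(400,400),interpolation=2)])[:,:,::-1])
E
```

```text
[-30.01527414 -49.41592099  27.5551234 ] [-1.79999293e+02  3.75267558e-04 -7.09029703e+00] [-0.56898783 -1.58201937  0.74929087] 0.6354570313123986
924 ((-0.0307540912181139, 0.07813366502523422), (0.06028858572244644, 0.16083212196826935), 0.11868380755186081)
```

View pics/c6.png

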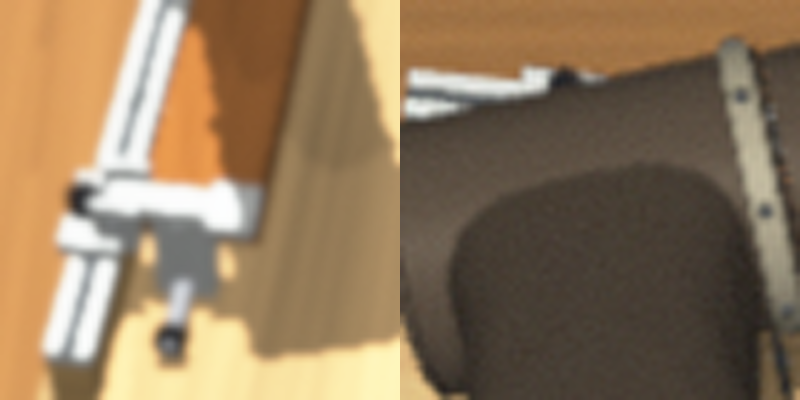

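The batten is still flat along the fence, its head about to go under the arm at (215,180); contact has not been felt yet. I keep creeping forward.

Call:
move_arm --moves '[0,0,-0.1,0,0,0,0,0,0,0,0,0,0,0]'

```text
clock: 14.4
tool_pos: [0.5807, -0.0778, 0.0276]
orientation: [180.0, 0.0, -7.1]
force: [0.3, -1.1, 0.3]
opening: 0.0006
gripper_force: 0.7
```

Call:
move_arm --moves '[0,0,-0.1,0,0,0,0,0,0,0,0,0,0,0]'

```text
clock: 14.6
tool_pos: [0.5808, -0.0768, 0.0276]
orientation: [180.0, 0.0, -7.1]
force: [-0.3, -1.3, 0.9]
opening: 0.0001
gripper_force: 0.9
```

Call:
move_arm --moves '[0,0,-0.1,0,0,0,0,0,0,0,0,0,0,0]'

```text
clock: 14.8
tool_pos: [0.5809, -0.0758, 0.0276]
orientation: [180.0, 0.0, -7.1]
force: [-1.0, -3.7, -0.2]
opening: 0.0008
gripper_force: 1.1
```

Call:
move_arm --moves '[0,0,-0.1,0,0,0,0,0,0,0,0,0,0,0]'

```text
clock: 15.0
tool_pos: [0.581, -0.0748, 0.0276]
orientation: [180.0, 0.0, -7.1]
force: [-0.9, -2.9, 0.7]
opening: 0.0
gripper_force: 1.3
```

Call:
move_arm --moves '[0,0,-0.05,0,0,0,0,0,0,0,0,0,0,0]'

```text
clock: 15.2
tool_pos: [0.5811, -0.0746, 0.0276]
orientation: [180.0, 0.0, -7.1]
force: [-0.8, -5.5, 0.3]
opening: 0.0005
gripper_force: 2.3
```

Call:
move_arm --moves '[0,0,-0.05,0,0,0,0,0,0,0,0,0,0,0]'

```text
clock: 15.4
tool_pos: [0.581, -0.0745, 0.0275]
orientation: [180.0, 0.0, -7.1]
force: [-1.0, -6.1, 1.1]
opening: 0.0004
gripper_force: 3.4
```

Call:
move_arm --moves '[0,0,-0.05,0,0,0,0,0,0,0,0,0,0,0]'

```text
clock: 15.6
tool_pos: [0.5808, -0.0744, 0.0276]
orientation: [179.9, 0.0, -7.1]
force: [-0.8, -9.5, 0.0]
opening: 0.0004
gripper_force: 4.5
```

Call:
move_arm --moves '[0,0,-0.05,0,0,0,0,0,0,0,0,0,0,0]'

```text
clock: 15.8
tool_pos: [0.5807, -0.0743, 0.0276]
orientation: [179.9, 0.1, -7.1]
force: [-1.0, -10.8, 1.3]
opening: 0.0005
gripper_force: 5.7
```

Call:
move_arm --moves '[0,0,0,0,0,0,0,0,0,0,0,0,0,0]'

```text
clock: 16.0
tool_pos: [0.5807, -0.0743, 0.0276]
orientation: [179.9, 0.1, -7.1]
force: [0.1, -11.2, 1.5]
opening: 0.0004
gripper_force: 5.6
```

Call:
move_arm --moves '[0,0,0,0,0,0,0,0,0,0,0,0,0,0,0,0,0,0,0,0,0,0,0,0,0,0,0,0,0,0,0,0,0,0,0,0,0,0,0,0,0,0,0,0,0,0,0,0,0]'

```text
clock: 16.7
tool_pos: [0.5807, -0.0743, 0.0276]
orientation: [179.9, 0.1, -7.1]
force: [0.3, -11.5, 1.8]
opening: 0.0006
gripper_force: 5.6
```

```bash
python3 - <<'E'
from h import *
o=ctrl.get_obs();print(st(o['tool_pos'])*1e3,o['orientation'],o['force'],o['gripper_force'])
q,e,n=snap('side')
h=cv2.cvtColor(q,cv2.COLOR_RGB2HSV)
v,u=np.mgrid[0:420,0:560]; oo,r=ray(n,np.c_[u.ravel(),v.ravel()]); P=(oo+r*e.ravel()[:,None])
S=np.c_[(P[:,:2]-O)@ex,(P[:,:2]-O)@ey,P[:,2]]
B=(abs(P[:,2]-.044)<.005)&(h[...,0].ravel()<16)&(h[...,1].ravel()>140)&(S[:,0]>-.12)&(S[:,0]<.01)&(abs(S[:,1])<.25)
print(B.sum(),cv2.minAreaRect(S[B][:,:2].astype(np.float32)))
# outer side edge line
E=[];
for y in np.arange(0,.15,.01):
    s=S[B&(abs(S[:,1]-y)<.006)]
    if len(s)>5:E.append((y,s[:,0].min(),s[:,0].max()))
E=np.array(E);print(E.round(4).tolist(),np.polyfit(E[:,0],E[:,1],1))
E
```

```text
[-30.4865484  -44.98228206  27.55718581] [ 1.79913028e+02  6.67281616e-02 -7.11511206e+00] [  0.32116552 -11.48704285   1.80401748] 5.5954250972718
892 ((-0.031071621924638748, 0.07926767319440842), (0.06026856228709221, 0.15424533188343048), 0.6757486462593079)
[[0.01, -0.0592, -0.0025], [0.02, -0.0591, -0.0025], [0.03, -0.0583, -0.0032], [0.04, -0.059, -0.0022], [0.05, -0.0582, -0.0031], [0.06, -0.0594, -0.0027], [0.07, -0.0596, -0.0025], [0.08, -0.0613, -0.0019], [0.09, -0.0613, -0.0026], [0.1, -0.0615, -0.0012], [0.11, -0.0609, -0.0012], [0.12, -0.0609, -0.0014], [0.13, -0.0612, -0.002], [0.14, -0.0612, -0.002]] [-0.02360381 -0.05829505]
```

```bash
python3 - <<'E'
from h import *
p,d,m=load('side')
g=cv2.GaussianBlur(cv2.cvtColor(p,cv2.COLOR_RGB2LAB),(0,0),.8).astype(float)
def edge(x0,z,ys,hw=.010):
    pts=[]
    for y in ys:
        xs=np.arange(x0-hw,x0+hw,.0003)
        W=np.c_[O+xs[:,None]*ex+y*ey,np.full(len(xs),z)]
        T=np.linalg.inv(m['cam_to_world']); 
        uv=cv2.projectPoints(W,cv2.Rodrigues(T[:3,:3])[0],T[:3,3],K(m),np.array(m['D']))[0].reshape(-1,2).astype(np.float32)
        s=np.stack([cv2.remap(g[...,c].astype(np.float32),uv[:,0],uv[:,1],1).ravel() for c in range(3)],1)
        G=np.linalg.norm(np.gradient(s,axis=0),axis=1); pts.append(xs[G.argmax()])
    pts=np.array(pts); c=np.polyfit(ys,pts,1); r=pts-np.polyval(c,ys); k=abs(r)<2*np.median(abs(r))+5e-4
    c=np.polyfit(ys[k],pts[k],1); return c.round(4),(pts*1e3).round(1).tolist()
print('batten outer top',edge(-.06,.044,np.arange(0,.165,.01)))
print('batten outer bottom',edge(-.06,.012,np.arange(0,.165,.01)))
print('fence back top',edge(.022,.057,np.arange(-.25,.27,.03)))
print('batten/fence',edge(0,.044,np.arange(0,.165,.01),.008))
print('fence front top',edge(0,.057,np.arange(0,.165,.01),.006))
q,_,_=snap('wrist','w2.png')
E
```

```text
batten outer top (array([ 0.0131, -0.0665]), [-65.8, -67.9, -64.9, -66.4, -66.7, -64.9, -67.0, -65.5, -64.3, -65.5, -65.5, -63.7, -65.2, -65.8, -64.0, -64.9, -50.8])
batten outer bottom (array([ 0.0528, -0.0623]), [-59.8, -61.6, -60.7, -60.1, -59.2, -58.0, -59.5, -58.3, -61.3, -61.0, -59.8, -59.8, -60.4, -54.4, -52.6, -50.2, -50.8])
fence back top (array([0.008, 0.023]), [20.4, 31.5, 21.0, 17.1, 22.2, 21.9, 19.2, 27.6, 22.5, 24.3, 23.7, 24.9, 23.7, 24.3, 31.8, 15.6, 24.0, 24.3])
batten/fence (array([-0.0102,  0.003 ]), [4.9, 1.3, 4.0, 2.2, 1.6, 1.9, 1.9, 1.6, 3.4, 3.4, 1.3, 1.6, 2.8, 1.9, 1.0, -1.4, 7.9])
fence front top (array([-0.0235,  0.0013]), [4.5, 3.3, -0.3, -1.2, -1.5, -0.3, -1.5, -2.7, -1.5, 0.6, 0.9, -2.1, -0.6, -1.5, -0.3, -1.8, -3.6])
```

View pics/w2.png

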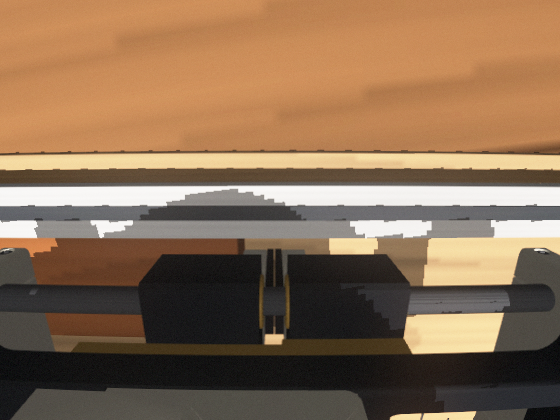

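Call:
move_arm --moves '[0,0.05,0,0,0,0,0,0,0.05,0,0,0,0,0,0,0,0,0,0,0,0]'

```text
clock: 17.1
tool_pos: [0.5809, -0.0743, 0.0275]
orientation: [179.9, 0.1, -7.1]
force: [-3.2, -9.7, 3.8]
opening: 0.0004
gripper_force: 5.3
```

Call:
move_arm --moves '[0,0,0,0,0,0,0,0,0,0,0,0,0,0,0,0,0,0,0,0,0,0,0,0,0,0,0,0,0,0,0,0,0,0,0,0,0,0,0,0,0,0,0,0,0,0,0,0,0]'

```text
clock: 17.8
tool_pos: [0.5809, -0.0744, 0.0275]
orientation: [179.9, 0.1, -7.1]
force: [-3.7, -9.5, 3.3]
opening: 0.0008
gripper_force: 5.3
```

Call:
move_arm --moves '[0,-0.05,0,0,0,0,0,0,-0.05,0,0,0,0,0,0,0,0,0,0,0,0,0,0,0,0,0,0,0]'

```text
clock: 18.2
tool_pos: [0.5806, -0.0743, 0.0276]
orientation: [179.9, 0.1, -7.1]
force: [-0.8, -10.8, 1.6]
opening: 0.0005
gripper_force: 5.6
```

Call:
move_arm --moves '[0,0,0.05,0,0,0,0,0,0,0.05,0,0,0,0,0,0,0.05,0,0,0,0,0,0,0.05,0,0,0,0,0,0,0.05,0,0,0,0,0,0,0.05,0,0,0,0,0,0,0.05,0,0,0,0,0,0,0,0,0,0,0]'

```text
clock: 19.0
tool_pos: [0.5811, -0.0761, 0.0276]
orientation: [-180.0, -0.0, -7.1]
force: [-0.2, 0.9, 0.0]
opening: 0.0005
gripper_force: 0.0
```

Call:
move_arm --moves '[0,0,0.3,0,0,0,0,0,0,1.0,0,0,0,0,0,0,2.0,0,0,0,0,0,0,3.0,0,0,0,0,0,0,0,-4.0,0,0,0,0,0,0,-4.0,0,0,0,0,0,4.0,0,0,0,0,0,0,4.0,0,0,0,0]'

```text
clock: 19.8
tool_pos: [0.5641, -0.2192, 0.1096]
orientation: [-180.0, -0.2, -7.0]
force: [0.7, 0.5, 0.1]
opening: 0.0004
gripper_force: 0.0
```

Call:
move_arm --moves '[0,0,4.0,-3.0,0,0,0,0,0,4.0,-3.0,0,0,0,0,0,0,0,0,0,0,0,0,0,0,0,0,0,0,0,0,0,0,0,0]'

```text
clock: 20.3
tool_pos: [0.5526, -0.2975, 0.1668]
orientation: [-180.0, 0.1, -7.1]
force: [0.3, 0.4, -0.3]
opening: 0.0004
gripper_force: 0.0
```

```bash
python3 - <<'E'
from h import *
q,e,n=snap('side'); p,d,m=snap('top')
cv2.imwrite('pics/fin.png',np.hstack([cv2.resize(q[170:300,190:310],(480,520),interpolation=2),cv2.resize(p[150:280,180:260],(320,520),interpolation=2)])[:,:,::-1])
h=cv2.cvtColor(q,cv2.COLOR_RGB2HSV)
v,u=np.mgrid[0:420,0:560]; oo,r=ray(n,np.c_[u.ravel(),v.ravel()]); P=(oo+r*e.ravel()[:,None])
S=np.c_[(P[:,:2]-O)@ex,(P[:,:2]-O)@ey,P[:,2]]
B=(abs(P[:,2]-.044)<.005)&(h[...,0].ravel()<16)&(h[...,1].ravel()>140)&(S[:,0]>-.12)&(S[:,0]<.01)&(abs(S[:,1])<.25)
print(B.sum(),cv2.minAreaRect(S[B][:,:2].astype(np.float32)))
k=(abs(S[:,1]-.2)<.007)&(S[:,0]<-.01)&(S[:,0]>-.065)&(S[:,2]>.06)
print('arm z',np.median(S[k][:,2]))
E
```

```text
1067 ((-0.031257953494787216, 0.06414289772510529), (0.1870584785938263, 0.06087407469749451), 89.85887908935547)
arm z 0.08213235221127646
```

View pics/fin.png

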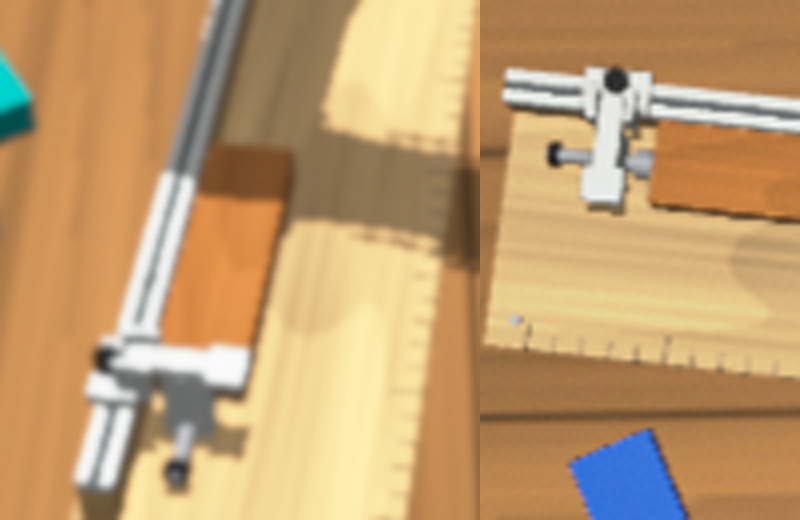

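The final picture shows the batten flush along the fence, with its end against the collar at (650,165), and the flag level at z = 82 mm. I'm handing in.

```bash
python3 -c "
from plant import ctrl
print(ctrl.close_job())"
```

```text
the job is handed in; nothing more can be done
None
```

The job is handed in at about 20 s of the 72 s, with no verdict shown: the flag is down, the batten was pressed on the stop at about 10–11 N (wrist reading) for over a second and released, and in the last picture it lies flush along the fence against the stop, though nose contact after release was judged by eye only.

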